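# Cull the bad sleeves, then hold the clamp jaw open at the mark

## Robot

A 6-joint arm with a two-finger parallel gripper is mounted at the origin on the work surface. World frame = base frame: x ahead of the robot, y to its left, z up, the work surface at z = 0. Lengths are in m, angles in rad, forces in N, time in s.
With the tool pointing down it reaches from about 0.425 to 0.95 m from the base axis. Payload 3.5 kg.
Tool frame: the origin (TCP) lies between the finger pads; the fingertips stand 22 mm ahead of it and the grasp point (between the pads) lies 3 mm ahead of it (ctrl.nose_length is the z of the fingertips in the tool frame, in m); z points along the fingers, y is the line along which they close (so a half turn about z gives the same grasp; the last joint's range is limited). The gripper opens to 85 mm and grips with 20 to 120 N. Pads are 22 mm wide; open, the fingers measure 114 mm over their backs; the gripper's body (76 mm by 85 mm) begins 54 mm behind the grasp point. The pads swing forward as they close: fully open they stand 13 mm farther back than shut.
Start: joints at [-1.478, 0.286, 1.577, -0, 1.279, -0.15], TCP at [0.162, -0.655, 0.253] pointing down, gripper open.
Joint ranges: [-2.77, 2.77], [-0.9, 2.22], [0.21, 2.48], [-1.53, 4.67], [0.24, 2.81], [-2.84, 2.84]. Speed limits (rad/s): [2.79, 2.79, 3.14, 3.14, 3.14, 3.14].

## Interface

Orientations are given as a unit quaternion [x, y, z, w].
In Python, from plant import ctrl gives the robot as it stands. The module is installed in compiled form; this text tells all that it offers.
- The arm moves only by the tool send_rows, never from a script. Its argument "rows" is text: rows parted by semicolons, each of 7 numbers parted by spaces: the turn, a rotation vector about the tool's x, y, z in degrees, then the shift along the tool's x, y, z in mm, then the opening, from -1 (shut) to 1 (fully open). A call has 1 to 8 rows; each row is the pose to reach, as a shift and turn from the pose commanded when the call began, along the tool's axes at that moment; what a row does not reach only later rows make up. A row lasts 1/8 s, in which the tool goes at most 62.5 mm and 10.7 degrees, less where a joint would pass 70% of its speed; a pose out of reach is approached as far as the arm can. A call with a gripper value outside its range is refused whole. The fingers move at their own pace and stop on an object; "grip_force" is the grip in N (left out, the last holds). Time passes only in rows, so rows that repeat a pose let the fingers close. It gives the time, the measured TCP pose, the force, the opening and the grip force at its end, in the units of the state.
- ctrl.get_state(): the state, without advancing time (a new reading comes with each control period).
- ctrl.read_camera(name): name is "side" or "top" or "wrist"; returns a dict with "color" (480x640x3 uint8, red, green, blue), "fx", "fy", "cx", "cy" (pixels), "extrinsics" (4x4, takes a point from world to camera coordinates). Camera axes: x right, y down, z forward; pixel columns grow to the right and rows downward; lengths in m; the calibration is good to about 2 mm. A picture is of the moment at which its call begins. There is no depth.
- ctrl.sign_off(): hands the job in; it is judged then, once.
Trained networks look in a picture, given as the dict that the camera call returned (one of the last four; its "shot" number tells which), for a name from the list of things; names that differ only in an ending like _2 or _b are one class to them, and where a whole thing is asked for, a point or a joint stands for the part that bears it (a point fixed in the world has none). Each returns a list of dicts, best first, with "p" (0 to 1); they miss things now and then, are a little off and sometimes report something else, mostly with a low value. They report only what shows in the picture. A call takes as long as a camera call. They do not tell look-alikes from the thing itself.
- ctrl.look_for(picture, target): "position" ([x, y, z] in m, in the coordinates of the camera as it stood for that picture, good to about 4 mm: the middle of the surface that is visible of it).
The state is a dict: "time": time; "qpos": joint angles; "dq": joint speeds; "joint_efforts": joint torques, N m; "eef_pos": TCP position; "tcp_rot": TCP orientation; "contact_force": force on the tool from outside, world axes, zero at the start; "wrist_torque": the same for the moment, N m; "opening": opening from 0.0 (shut) to 1.0 (fully open); "finger_force": force on a finger pad.
Only numpy, scipy, OpenCV 4.12 (cv2) and the standard library are available. Lean on these libraries where they do the work, as an engineer would, in place of code of your own. Each camera call takes 0.05 s, during which the arm holds its last target. There are 200 camera calls.

## Task

Get this batch of white sleeves ready for the clamping jig: take the two faulty sleeves, the short one and the one with the broken rim, off the blue mat and put them in the orange bin, leaving the good sleeves and everything else where they are. Then pull the jig's spring-return slide away from the fixed jaw by its black crossbar until its black pointer lines up with the red mark, and hold it there for a workmate to load: the program finishes while still gripping the bar, with the slide steady at the mark.

Things in the scene. Friction and masses are not known exactly. Their poses are not given: they have to be found in the camera images.
- mat: Fixed flat blue plastic mat, 210 x 210 x 3 mm, on which the five sleeves stand, one near each corner and one in the middle; origin at the centre of its underside.
- sleeve_short: White octagonal plastic tube, 40 mm across flats, 43 mm across corners, 4 mm wall, standing upright on the mat; origin at the centre of its underside, z up, its +x axis square to one flat (flats every 45 degrees). FAULTY: only 40 mm tall.
- sleeve_chipped: White octagonal plastic tube, 40 mm across flats, 43 mm across corners, 4 mm wall, standing upright on the mat; origin at the centre of its underside, z up, its +x axis square to one flat (flats every 45 degrees). FAULTY: 60 mm tall, but the rim is broken down on its +x side: the flat facing +x is only 30 mm tall and the two flats beside it (at +45 and -45 degrees) 36 mm; the other five are whole.
- sleeve_a: White octagonal plastic tube, 40 mm across flats, 43 mm across corners, 4 mm wall, standing upright on the mat; origin at the centre of its underside, z up, its +x axis square to one flat (flats every 45 degrees). Good: 60 mm tall, whole; stays where it stands.
- sleeve_b: White octagonal plastic tube, 40 mm across flats, 43 mm across corners, 4 mm wall, standing upright on the mat; origin at the centre of its underside, z up, its +x axis square to one flat (flats every 45 degrees). Good: 60 mm tall, whole; stays where it stands.
- sleeve_c: White octagonal plastic tube, 40 mm across flats, 43 mm across corners, 4 mm wall, standing upright on the mat; origin at the centre of its underside, z up, its +x axis square to one flat (flats every 45 degrees). Good: 60 mm tall, whole; stays where it stands.
- bin: Fixed open orange bin for rejects, outside 130 (x) x 120 (y) x 70 mm high, walls and floor 4 mm; origin at the centre of its underside, x and y along its sides.
- jig: Fixed clamping jig, aluminium base 240 (x) x 140 (y) x 12 mm; origin at the centre of its underside. Its -x end faces roughly towards the robot side; the slide is pulled along -x. Apart from the slide's handle nothing on it is higher than 45 mm. The fixed jaw stands at its +x end.
- slide: Blue carriage of the jig with the moving rubber-faced jaw and a black crossbar on a stem; axes parallel to the jig's. Springs press it to +x (closed): 7 N to start it, 12.6 N at 45 mm, 15.6 N at 70 mm; it snaps shut when let go. Travel 85 mm along the jig's -x. Starts closed, 30 mm to +x of the jig's origin. Origin under the crossbar, level with the jig's underside.
- bar (a point): Centre of the black crossbar, which is 60 mm long (along the jig's y), 14 mm thick (along x) and 30 mm high, its middle 76 mm and its top 91 mm above the table; free on all sides for gripping from above.
- pointer (a point): Tip of the slide's thin black pointer (3 mm wide), on the jig's +y side, 59 mm from the centre line and 33.5 mm above the table; it has the same x along the jig as the crossbar's centre and moves with the slide.
- mark: Red mark: a clip fixed on the jig beside the pointer's path, with a thin upright blade (3 mm) 21 mm tall above its origin (centre of its underside); axes parallel to the jig's. It is 45 to 70 mm to -x of the pointer's closed position: the slide is at the mark when pointer and blade have the same x in the jig's frame.
- tape: Bystander, leave it where it is. Roll of yellow tape lying flat, 96 mm across, 36 mm high; origin at the centre of its underside.
- glue_gun: Bystander, leave it where it is. Black and green glue gun lying on its side, about 215 x 140 x 40 mm; origin under the barrel.
- bracket: Bystander, leave it where it is. White plastic angle bracket, 100 x 50 mm, 56 mm high; origin under the middle of its foot plate.
- wood_block: Bystander, leave it where it is. Plywood block 80 (x) x 120 (y) x 50 mm high; origin at the centre of its underside.
- screwdriver: Bystander, leave it where it is. Screwdriver lying flat near the robot's right side; origin under its middle.
There are look-alikes about, which are no part of the job. Of the things that look like the bin, the larger one is meant.

How it is judged:
By the outcome, as a careful person would: the job done as asked, in the order asked, and still so for the second after the job is handed in, while the arm keeps its last pose, push and grip.
It also fails if it takes over 67 s, if anything falls off the work surface, if the arm or the gripper's body presses on something with over 40 N, if the wrist force passes 120 N, or if a joint passes its speed limit or range.

## Working session

There is one attempt and no reset: what is moved stays moved. The work goes in short steps, Python scripts to look and compute and a tool call to move; the robot and the scene stay as the last step left them, time stands still between calls to the robot, and variables do not carry over. Pictures are saved under pics/ and viewed, at most 10 in all, crops included, and the job is handed in when it is done.

Besides the shell and the picture viewer there is one more tool, called after ">>>" in YAML: its name, and indented under it one key for each argument. send_rows: Moves the arm, as the interface text tells. Its arguments: {"type":"object","properties":{"rows":{"type":"string"},"grip_force":{"type":"number"}},"required":["rows"]}

```bash
mkdir -p pics; cat > h.py <<'E'
import numpy as np, cv2
from plant import ctrl
from scipy.spatial.transform import Rotation as R
def shot(n,f=None):
    p=ctrl.read_camera(n)
    if f: cv2.imwrite('pics/'+f,p["color"][:,:,::-1])
    return p
def world(p,c):
    E=np.array(p["extrinsics"]); return (np.linalg.inv(E)@np.r_[c,1])[:3]
def proj(p,w):
    E=np.array(p["extrinsics"]); c=(E@np.r_[w,1])[:3]
    return np.array([p["fx"]*c[0]/c[2]+p["cx"],p["fy"]*c[1]/c[2]+p["cy"]])
def atz(p,u,v,z):
    E=np.linalg.inv(np.array(p["extrinsics"])); d=E[:3,:3]@np.array([(u-p["cx"])/p["fx"],(v-p["cy"])/p["fy"],1]); o=E[:3,3]
    return o+d*(z-o[2])/d[2]
E
python3 - <<'E'
from h import *
for n in ("top","side"):
    p=shot(n,n+"0.png")
    E=np.linalg.inv(np.array(p["extrinsics"])); print(n,E[:3,3].round(3),E[:3,2].round(2),p["fx"])
    for t in ("mat","sleeve_short","sleeve_chipped","sleeve_a","bin","jig","slide","bar","pointer","mark"):
        print(t,[(round(d["p"],2),world(p,d["position"]).round(3).tolist(),proj(p,world(p,d["position"])).round().tolist()) for d in ctrl.look_for(p,t)][:6])
s=ctrl.get_state();print(s["time"],s["eef_pos"],s["tcp_rot"],s["contact_force"])
E
```

```text
top [0.318 0.09  1.279] [ 0.17  0.   -0.99] 443.62887985931616
mat [(0.78, [0.483, 0.252, 0.004], [263.0, 266.0]), (0.66, [0.284, 0.342, 0.037], [229.0, 338.0])]
sleeve_short [(0.42, [0.546, 0.327, 0.04], [235.0, 243.0])]
sleeve_chipped [(0.56, [0.575, 0.197, 0.039], [281.0, 232.0])]
sleeve_a [(0.75, [0.416, 0.3, 0.054], [243.0, 288.0]), (0.69, [0.435, 0.174, 0.063], [288.0, 280.0]), (0.48, [0.491, 0.251, 0.052], [261.0, 261.0])]
bin [(0.74, [0.485, 0.507, 0.003], [175.0, 268.0]), (0.57, [0.552, 0.004, 0.001], [347.0, 241.0])]
jig [(0.7, [0.513, -0.227, 0.022], [429.0, 251.0])]
slide [(0.88, [0.543, -0.226, 0.039], [430.0, 240.0]), (0.47, [0.492, 0.252, 0.048], [261.0, 261.0])]
bar [(0.71, [0.546, -0.224, 0.034], [428.0, 239.0])]
pointer [(0.79, [0.542, -0.227, 0.038], [430.0, 240.0])]
mark [(0.64, [0.31, -0.343, 0.022], [476.0, 322.0]), (0.6, [0.544, -0.227, 0.038], [430.0, 239.0])]
side [-0.106  0.731  0.667] [ 0.58 -0.61 -0.54] 459.99991714319367
mat [(0.61, [0.478, 0.268, 0.004], [270.0, 306.0])]
sleeve_short [(0.59, [0.54, 0.336, 0.028], [225.0, 299.0])]
sleeve_chipped [(0.79, [0.581, 0.196, 0.036], [263.0, 260.0])]
sleeve_a [(0.85, [0.482, 0.252, 0.043], [273.0, 288.0]), (0.74, [0.405, 0.317, 0.046], [275.0, 320.0]), (0.7, [0.424, 0.179, 0.047], [317.0, 282.0])]
bin [(0.7, [0.498, 0.499, 0.022], [167.0, 356.0]), (0.65, [0.546, 0.013, 0.042], [328.0, 232.0])]
jig [(0.87, [0.507, -0.199, 0.027], [390.0, 212.0])]
slide [(0.73, [0.542, -0.217, 0.039], [384.0, 202.0])]
bar [(0.96, [0.538, -0.225, 0.038], [387.0, 201.0]), (0.22, [0.509, -0.198, 0.027], [390.0, 212.0])]
pointer [(0.88, [0.54, -0.217, 0.037], [385.0, 202.0])]
mark []
1.1 [ 0.16228815 -0.65518961  0.25335047] [9.92644540e-01 1.21065339e-01 1.68281613e-05 1.87058770e-05] [ 0.71179611 -0.13360668 -0.65752272]
```

```bash
python3 - <<'E'
import cv2
t=cv2.imread('pics/top0.png');s=cv2.imread('pics/side0.png')
cv2.imwrite('pics/c1.png',cv2.resize(t[190:360,140:500],(800,378),interpolation=cv2.INTER_CUBIC))
cv2.imwrite('pics/c2.png',cv2.resize(s[170:400,110:430],(800,575),interpolation=cv2.INTER_CUBIC))
E
```

```text
(no output)
```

View pics/c1.png

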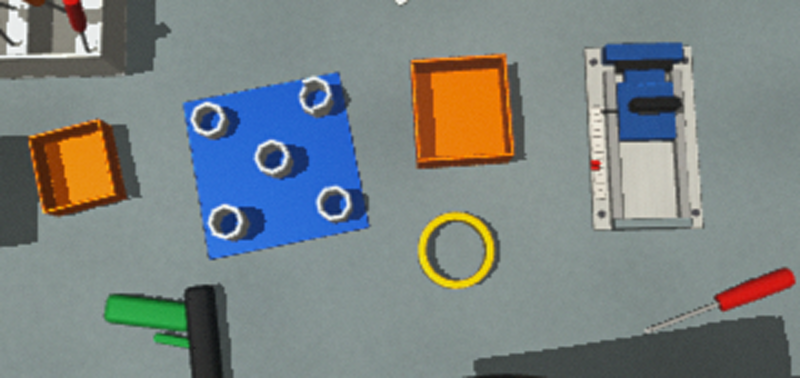

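View pics/c2.png

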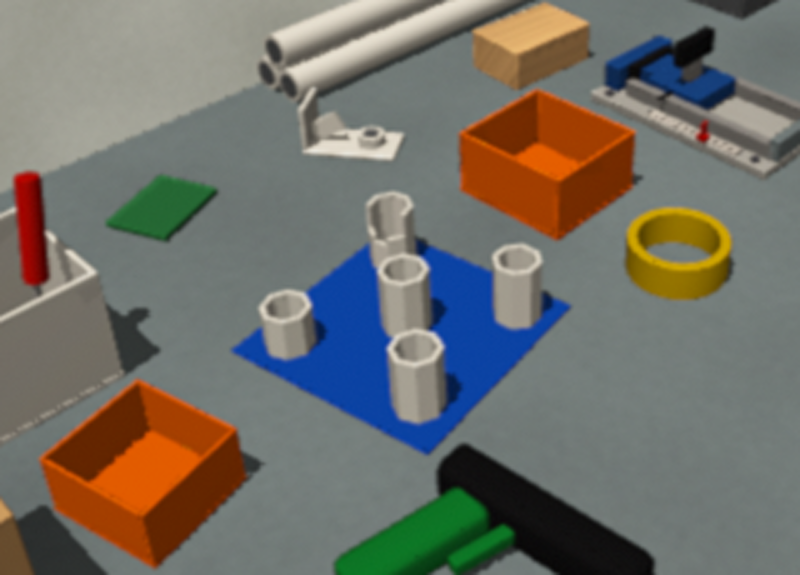

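View pics/top0.png

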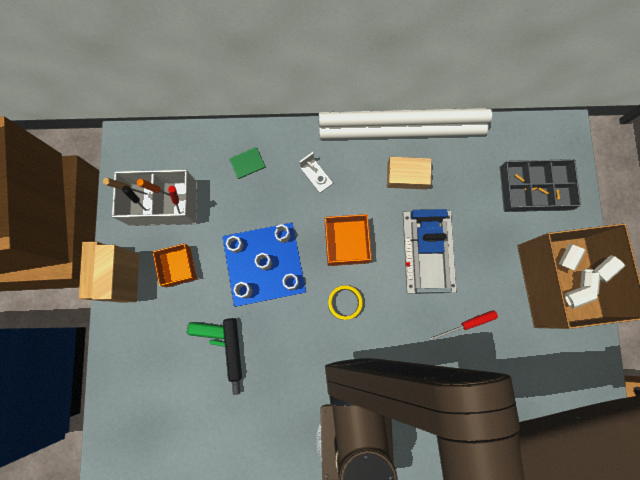

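The short sleeve is at c1 (208,119) and at c2 (287,325), where it is clearly lower. The chipped one is at c1 (316,96) and c2 (390,230), with its rim broken. There are two orange boxes: the middle one at top (348,240) and the left one at (175,265). The middle one is the larger, so that is the bin. The jig is at (430,250), with the red clip at (408,264).

```bash
cat >> h.py <<'E'
def plan(pos,yaw=None,dyaw=None,base=None):
    """total move from present pose: turn about tool z (deg), shift along tool axes (mm). yaw = world heading of tool x, deg"""
    s=ctrl.get_state(); r=R.from_quat(s["tcp_rot"]) if base is None else R.from_quat(base[1])
    p0=np.array(s["eef_pos"]) if base is None else np.array(base[0])
    sh=r.inv().apply(np.array(pos)-p0)*1000
    y0=np.degrees(np.arctan2(*r.as_matrix()[[1,0],0]))
    want=y0 if yaw is None else yaw
    t=R.from_matrix(np.c_[[np.cos(np.radians(want)),np.sin(np.radians(want)),0],[np.sin(np.radians(want)),-np.cos(np.radians(want)),0],[0,0,-1]])
    rv=(r.inv()*t).as_rotvec(degrees=True)
    print("plan",rv.round(2).tolist(),sh.round(1).tolist(),"yaw0",y0.round(2)); return rv,sh
E
python3 - <<'E'
from h import *
p=shot("wrist"); E=np.linalg.inv(np.array(p["extrinsics"])); s=ctrl.get_state()
r=R.from_quat(s["tcp_rot"])
print((r.inv().apply(E[:3,3]-s["eef_pos"])).round(3), (r.as_matrix().T@E[:3,:3]).round(2),p["fx"],p["cx"],p["cy"])
plan([0.47,-0.25,0.33])
p=shot("top"); c=p["color"].astype(int)
# jig base by bright/grey? just back-project crop corners at z=.012
f=lambda a,b,z:atz(p,140+a*.45,190+b*.45,z).round(3)
print("jigcorners",f(586,48,.012),f(596,230,.012),f(692,46,.012),f(703,230,.012))
print("bin rim",[f(a,b,.07) for a,b in((411,58),(504,55),(514,161),(417,167))])
print("sleeves rims", f(208,119,.043),f(316,96,.055),f(274,157,.063),f(228,221,.063),f(334,203,.063),"tape",f(457,250,.036))
E
```

```text
[ 0.081  0.    -0.12 ] [[ 0.   -0.95 -0.31]
 [ 1.   -0.    0.  ]
 [-0.   -0.31  0.95]] 360.80961975446803 319.3710178089956 238.81220230740183
plan [-0.0, -0.0, 0.0] [396.1, -319.3, -76.7] yaw0 13.91
jigcorners [ 0.633 -0.163  0.012] [ 0.394 -0.162  0.012] [ 0.633 -0.302  0.012] [ 0.391 -0.299  0.012]
bin rim [array([0.611, 0.07 , 0.07 ]), array([ 0.612, -0.047,  0.07 ]), array([ 0.478, -0.054,  0.07 ]), array([0.473, 0.066, 0.07 ])]
sleeves rims [0.544 0.33  0.043] [0.569 0.191 0.055] [0.491 0.243 0.063] [0.412 0.3   0.063] [0.432 0.169 0.063] tape [0.372 0.018 0.036]
```

>>> send_rows:
  rows: "0 0 0 390 -310 -77 1;0 0 0 390 -310 -77 1;0 0 0 390 -310 -77 1;0 0 0 390 -310 -77 1;0 0 0 390 -310 -77 1;0 0 0 390 -310 -77 1;0 0 0 390 -310 -77 1;0 0 0 390 -310 -77 1"

```text
time: 2.2
eef_pos: [0.4648, -0.262, 0.3304]
tcp_rot: [0.993, 0.121, 0.0, 0.0]
contact_force: [0.5, -0.1, 0.3]
opening: 0.995
finger_force: 0.0
```

>>> send_rows:
  rows: "0 0 0 0 0 0 1;0 0 0 0 0 0 1;0 0 0 0 0 0 1"

```text
time: 2.58
eef_pos: [0.4631, -0.2648, 0.3292]
tcp_rot: [0.993, 0.12, -0.0, -0.0]
contact_force: [-0.6, -0.1, -0.4]
opening: 1.003
finger_force: 0.0
```

```bash
python3 - <<'E'
from h import *
s=ctrl.get_state();print(s["time"],s["eef_pos"],np.abs(s["dq"]).max())
p=shot("wrist","w1.png")
np.save("w1.npy",p,allow_pickle=True)
for t in ("jig","slide","bar","pointer","mark"):
    print(t,[(round(d["p"],2),world(p,d["position"]).round(3).tolist(),proj(p,world(p,d["position"])).round().tolist()) for d in ctrl.look_for(p,t)][:4])
E
```

```text
2.575 [ 0.46305954 -0.26478283  0.32921301] 0.009881593107842049
jig [(0.56, [0.537, -0.226, 0.029], [301.0, 120.0])]
slide [(0.72, [0.556, -0.23, 0.036], [308.0, 103.0])]
bar [(0.68, [0.556, -0.229, 0.034], [307.0, 102.0])]
pointer [(0.76, [0.554, -0.229, 0.037], [307.0, 104.0])]
mark [(0.43, [0.483, -0.16, 0.018], [236.0, 153.0])]
```

View pics/w1.png

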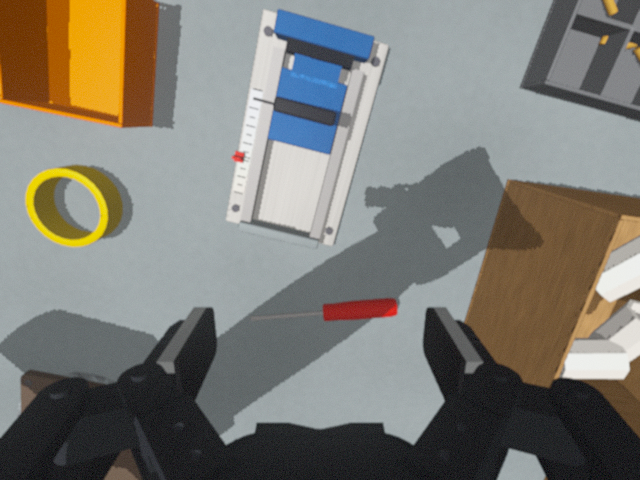

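Bar at (305,110), pointer tip at (257,99) and red mark at (238,156). The jig base corners are (266,10), (389,44), (331,245) and (227,221).

```bash
python3 - <<'E'
from h import *
p=np.load("w1.npy",allow_pickle=True).item()
c=p["color"].astype(int); 
P=[atz(p,u,v,.012) for u,v in((266,10),(389,44),(331,245),(227,221))]
print([q.round(4).tolist() for q in P])
d=(P[0]-P[3]+P[1]-P[2]); yaw=np.arctan2(d[1],d[0]); print("len",np.linalg.norm(P[0]-P[3]),"jig yaw",np.degrees(yaw),"centre",np.mean(P,0).round(4))
red=(c[:,:,0]>150)&(c[:,:,1]<70)&(c[:,:,2]<70)
ys,xs=np.nonzero(red[130:180,220:260]); print("red px",xs.mean()+220,ys.mean()+130,len(xs), ys.min()+130,ys.max()+130)
ex=np.array([np.cos(yaw),np.sin(yaw)])
pt=atz(p,257,98.5,.0335); mk=atz(p,xs.mean()+220,ys.mean()+130,.028)
C=np.mean(P,0)[:2]
print("pointer",pt.round(4),"jx",(pt[:2]-C)@ex,"mark",mk.round(4),"jx",(mk[:2]-C)@ex)
bar=C+ex*.03; print("bar",bar, proj(p,np.r_[bar,.091]))
plan([0.50,0.235,0.30],yaw=100)
print(ctrl.get_state()["qpos"])
E
```

```text
[[0.6351, -0.1649, 0.012], [0.6354, -0.3004, 0.012], [0.3973, -0.2966, 0.012], [0.397, -0.162, 0.012]]
len 0.2380803434381446 jig yaw -0.8009516776507711 centre [ 0.5162 -0.231   0.012 ]
red px 238.33333333333334 156.66666666666666 12 156 159
pointer [ 0.5469 -0.1755  0.0335] jx 0.029903118323038488 mark [ 0.4808 -0.1654  0.028 ] jx -0.03627654794726409
bar [ 0.54617865 -0.23139054] [305.54786313 111.08013646]
plan [-0.02, -0.0, -86.17] [154.9, -476.1, 29.6] yaw0 13.83
[-7.08632011e-01 -7.92194196e-02  1.83410607e+00 -8.40942185e-06
  1.38696354e+00  6.20727531e-01]
```

```bash
python3 - <<'E'
from h import *
plan([0.465,0.225,0.26])
E
```

```text
plan [-0.01, 0.01, -0.0] [118.5, -474.8, 69.6] yaw0 13.83
```

>>> send_rows:
  rows: "0 0 0 118 -475 70 1;0 0 0 118 -475 70 1;0 0 0 118 -475 70 1;0 0 0 118 -475 70 1;0 0 0 118 -475 70 1;0 0 0 118 -475 70 1;0 0 0 118 -475 70 1;0 0 0 118 -475 70 1"

```text
time: 3.88
eef_pos: [0.464, 0.2277, 0.2597]
tcp_rot: [0.993, 0.121, 0.0, -0.0]
contact_force: [0.6, -0.5, 0.2]
opening: 1.0
finger_force: 0.0
```

>>> send_rows:
  rows: "0 0 0 0 0 0 1;0 0 0 0 0 0 1;0 0 0 0 0 0 1"

```text
time: 4.25
eef_pos: [0.4646, 0.2245, 0.26]
tcp_rot: [0.993, 0.12, 0.0, 0.0]
contact_force: [-0.2, -0.7, -0.3]
opening: 1.001
finger_force: 0.0
```

```bash
python3 - <<'E'
from h import *
s=ctrl.get_state();print(s["time"],s["eef_pos"],np.abs(s["dq"]).max())
p=shot("wrist","w2.png"); np.save("w2.npy",p,allow_pickle=True)
E
```

```text
4.25 [0.46463    0.22447644 0.26003455] 0.007458096985855251
```

View pics/w2.png

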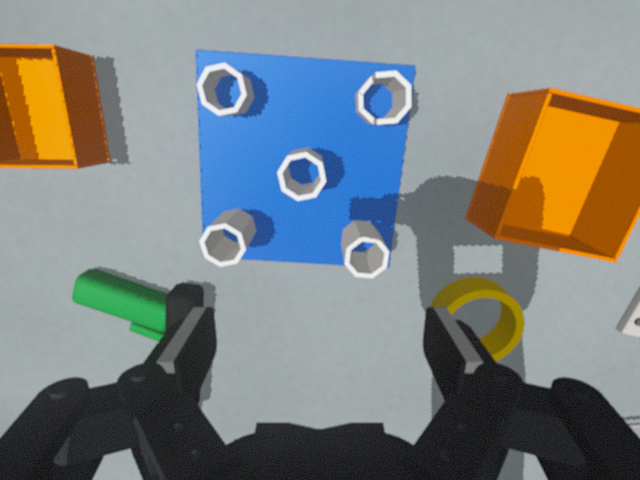

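Short sleeve rim at (223,89), chipped sleeve at (384,97). The other three sleeves have whole, tall rims. An enlarged crop will confirm both and give the corner angles.

```bash
python3 - <<'E'
import cv2,numpy as np
a=cv2.imread('pics/w2.png')
f=lambda u,v:cv2.resize(a[v:v+75,u:u+75],(400,400),interpolation=cv2.INTER_CUBIC)
cv2.imwrite('pics/c3.png',np.hstack([f(186,52),f(347,60)]))
E
```

```text
(no output)
```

View pics/c3.png

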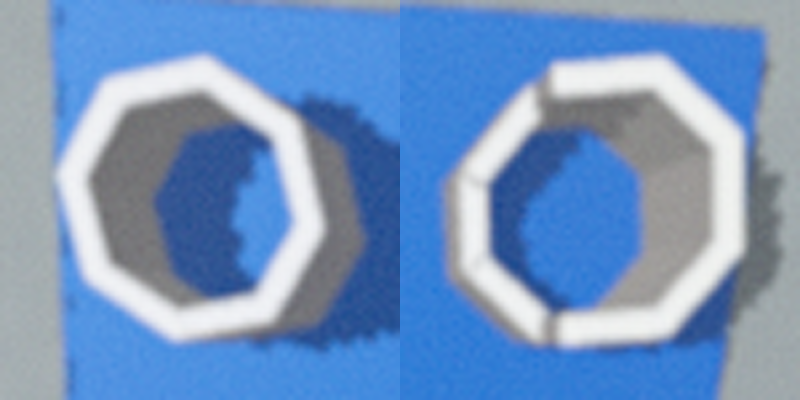

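```bash
python3 - <<'E'
from h import *
from scipy.optimize import least_squares
p=np.load("w2.npy",allow_pickle=True).item()
rc=.02/np.cos(np.pi/8)
def fit(uv,off,z,name):
    px=[((u+.5)/5.3333-.5+off[0],(v+.5)/5.3333-.5+off[1]) for u,v in uv]
    W=np.array([atz(p,u,v,z)[:2] for u,v in px])
    def res(q):
        a=np.arctan2(W[:,1]-q[1],W[:,0]-q[0]); k=np.round((a-q[2]-np.pi/8)/(np.pi/4)); b=q[2]+np.pi/8+k*np.pi/4
        return (W-q[:2]-rc*np.c_[np.cos(b),np.sin(b)]).ravel()
    best=min((least_squares(res,[*W.mean(0),y]) for y in np.radians([0,12,24,36])),key=lambda s:s.cost)
    print(name,best.x[:2].round(4),"yaw mod45",np.degrees(best.x[2])%45,"rms mm",1e3*np.sqrt(2*best.cost/len(uv)))
fit([(105,78),(207,55),(300,122),(325,228),(270,322),(178,340),(85,272),(57,175)],(186,52),.043,"short")
fit([(262,55),(345,133),(345,250),(268,338),(152,64),(155,346)],(347,60),.063,"chip")
print("left dir",atz(p,347+10,60+40,.04)-atz(p,347+30,60+40,.04))
print("bin rim",[atz(p,u,v,.07).round(3).tolist() for u,v in((549,88),(467,220),(615,262))],"floor",[atz(p,u,v,.004).round(3).tolist() for u,v in((543,232),)])
E
```

```text
short [0.5479 0.3316] yaw mod45 24.493657059419164 rms mm 0.5572073390356981
chip [0.5733 0.1944] yaw mod45 18.13680026206645 rms mm 0.5498291467993996
left dir [-0.00419846  0.01709334  0.        ]
bin rim [[0.61, 0.072, 0.07], [0.493, 0.096, 0.07], [0.488, -0.052, 0.07]] floor [[0.489, -0.021, 0.004]]
```

```bash
python3 - <<'E'
from h import *
plan([0.548,0.3315,0.13],yaw=114.5)
E
```

```text
plan [0.04, -0.02, -100.72] [106.4, -84.2, 130.1] yaw0 13.78
```

>>> send_rows:
  rows: "0 0 -101 106 -84 130 0.6;0 0 -101 106 -84 130 0.6;0 0 -101 106 -84 130 0.6;0 0 -101 106 -84 130 0.6;0 0 -101 106 -84 130 0.6;0 0 -101 106 -84 130 0.6;0 0 -101 106 -84 130 0.6;0 0 -101 106 -84 130 0.6"

```text
time: 5.3
eef_pos: [0.5478, 0.3313, 0.13]
tcp_rot: [0.642, 0.766, 0.0, 0.0]
contact_force: [-0.6, 0.4, 0.0]
opening: 0.797
finger_force: 0.0
```

```bash
python3 - <<'E'
from h import *
plan([0.548,0.3315,0.031],yaw=114.5); s=ctrl.get_state(); print(s["eef_pos"],s["qpos"].round(2) if hasattr(s["qpos"],'round') else s["qpos"])
E
```

```text
plan [0.03, 0.0, -14.43] [0.2, 0.2, 99.0] yaw0 100.07
[0.54776511 0.33129773 0.13003695] [ 0.39  0.33  1.76 -0.    1.05  0.21]
```

>>> send_rows:
  rows: "0 0 -14.5 0 0 20 0.6;0 0 -14.5 0 0 40 0.6;0 0 -14.5 0 0 60 0.6;0 0 -14.5 0 0 80 0.6;0 0 -14.5 0 0 99 0.6;0 0 -14.5 0 0 99 0.6;0 0 -14.5 0 0 99 0.6"

```text
time: 6.18
eef_pos: [0.5473, 0.333, 0.0311]
tcp_rot: [0.542, 0.84, 0.0, 0.0]
contact_force: [0.9, 0.4, 0.3]
opening: 0.804
finger_force: 0.0
```

```bash
python3 - <<'E'
from h import *
plan([0.548,0.3315,0.031],yaw=114.5)
p=shot("wrist","w3.png")
E
```

```text
plan [0.04, 0.0, -0.15] [-1.6, 0.1, 0.1] yaw0 114.35
```

View pics/w3.png

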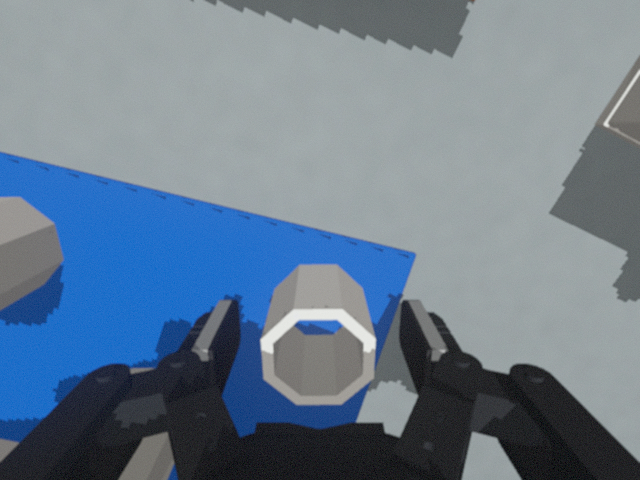

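The short sleeve at (319,350) sits centred and square between the fingers.

>>> send_rows:
  rows: "0 0 0 0 0 0 -0.4;0 0 0 0 0 0 -0.4;0 0 0 0 0 0 -0.4;0 0 0 0 0 0 -0.4;0 0 0 0 0 0 -0.4;0 0 0 0 0 0 -0.4;0 0 0 0 0 -10 -0.4;0 0 0 0 0 -40 -0.4"
  grip_force: 40

```text
time: 7.22
eef_pos: [0.5447, 0.3317, 0.0684]
tcp_rot: [0.542, 0.84, -0.003, -0.002]
contact_force: [-0.4, -0.8, 0.2]
opening: 0.463
finger_force: 40.6
```

```bash
python3 - <<'E'
from h import *
plan([0.545,0.3315,0.17],yaw=92); plan([0.547,-0.018,0.17],yaw=92); plan([0.547,-0.018,0.047],yaw=92)
E
```

```text
plan [-0.37, 0.06, 22.35] [-0.3, -0.5, -101.6] yaw0 114.35
plan [-0.37, 0.06, 22.35] [-319.5, -142.7, -100.8] yaw0 114.35
plan [-0.37, 0.06, 22.35] [-319.6, -141.9, 22.2] yaw0 114.35
```

>>> send_rows:
  rows: "0 0 0 0 0 -50 -0.4;0 0 5 -15 -7 -101 -0.4;0 0 22.4 -70 -31 -101 -0.4;0 0 22.4 -320 -143 -101 -0.4;0 0 22.4 -320 -143 -101 -0.4;0 0 22.4 -320 -143 -101 -0.4;0 0 22.4 -320 -143 -101 -0.4;0 0 22.4 -320 -143 -101 -0.4"

```text
time: 8.22
eef_pos: [0.5479, -0.0208, 0.1715]
tcp_rot: [0.696, 0.718, -0.0, -0.0]
contact_force: [0.3, 0.2, -0.8]
opening: 0.463
finger_force: 40.5
```

```bash
python3 - <<'E'
from h import *
plan([0.547,-0.018,0.047],yaw=92)
p=shot("wrist"); 
print([(round(d["p"],2),world(p,d["position"]).round(3)) for d in ctrl.look_for(p,"bin")])
p=shot("top"); c=cv2.cvtColor(p["color"],cv2.COLOR_RGB2HSV)
m=cv2.inRange(c,(5,150,80),(20,255,255)); m[:,:310]=0;m[:200]=0;m[280:]=0;m[:,400:]=0
k=max(cv2.findContours(m,0,2)[0],key=cv2.contourArea);print(cv2.boundingRect(k))
print(atz(p,326,217,.07),atz(p,371,264,.07),ctrl.get_state()["opening"])
E
```

```text
plan [-0.05, 0.02, -0.25] [2.9, -0.7, 124.5] yaw0 91.75
[(0.89, array([0.549, 0.006, 0.006]))]
(325, 216, 17, 50)
[0.6087419  0.06681296 0.07      ] [ 0.47341744 -0.05318296  0.07      ] 0.46140236193825107
```

>>> send_rows:
  rows: "0 0 0 3 -1 40 -0.4;0 0 0 3 -1 80 -0.4;0 0 0 3 -1 110 -0.4;0 0 0 3 -1 124 -0.4;0 0 0 3 -1 124 -0.4;0 0 0 3 -1 124 0.35;0 0 0 3 -1 124 0.35;0 0 0 3 -1 124 0.35"

```text
time: 9.38
eef_pos: [0.5482, -0.015, 0.0488]
tcp_rot: [0.695, 0.719, 0.001, 0.001]
contact_force: [-0.5, -0.9, 0.7]
opening: 0.677
finger_force: 0.0
```

```bash
python3 - <<'E'
from h import *
plan([0.547,-0.02,0.16]); plan([0.573,0.1945,0.16],yaw=108);plan([0.573,0.1945,0.038],yaw=108)
E
```

```text
plan [0.11, 0.02, 0.0] [-5.0, -1.1, -111.2] yaw0 91.95
plan [0.1, 0.04, -16.05] [208.4, 32.2, -111.3] yaw0 91.95
plan [0.1, 0.04, -16.05] [208.5, 31.9, 10.7] yaw0 91.95
```

>>> send_rows:
  rows: "0 0 0 0 0 -45 0.35;0 0 0 0 0 -108 0.35;0 0 -8 60 9 -111 0.6;0 0 -16 208 32 -111 0.6;0 0 -16 208 32 -111 0.6;0 0 -16 208 32 -111 0.6;0 0 -16 208 32 -80 0.6;0 0 -16 208 32 -80 0.6"

```text
time: 10.38
eef_pos: [0.5703, 0.1942, 0.1252]
tcp_rot: [0.588, 0.809, -0.002, -0.002]
contact_force: [0.2, -0.4, 0.0]
opening: 0.797
finger_force: 0.0
```

```bash
python3 - <<'E'
from h import *
plan([0.573,0.1945,0.038],yaw=108)
E
```

```text
plan [-0.33, -0.05, -0.01] [-0.6, 3.1, 87.2] yaw0 107.99
```

>>> send_rows:
  rows: "0 0 0 0 1 5 0.6;0 0 0 0 1 25 0.6;0 0 0 0 1 50 0.6;0 0 0 0 1 75 0.6;0 0 0 0 1 87 0.6;0 0 0 0 1 87 0.6;0 0 0 0 1 87 0.6"

```text
time: 11.25
eef_pos: [0.5742, 0.1945, 0.0417]
tcp_rot: [0.588, 0.809, 0.001, 0.001]
contact_force: [0.5, -0.4, 0.9]
opening: 0.801
finger_force: 0.0
```

```bash
python3 - <<'E'
from h import *
plan([0.573,0.1945,0.038],yaw=108)
p=shot("wrist","w4.png")
E
```

```text
plan [0.11, 0.02, -0.05] [0.3, -1.1, 3.7] yaw0 107.95
```

View pics/w4.png

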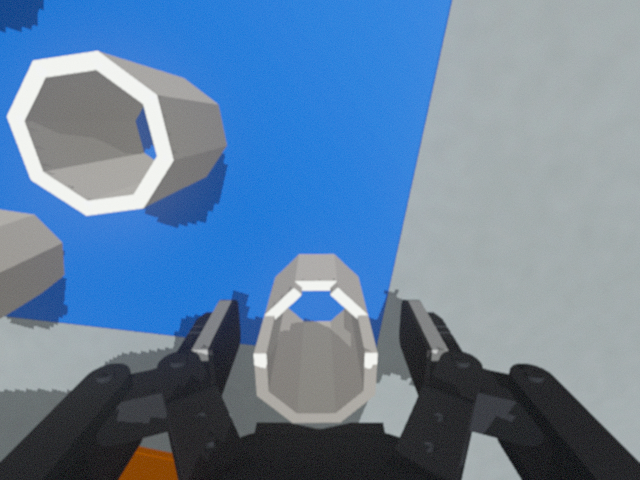

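The chipped sleeve at (317,345) is centred, its broken rim faces the camera and the whole flats face the fingers.

>>> send_rows:
  rows: "0 0 0 0 -1 4 -0.4;0 0 0 0 -1 4 -0.4;0 0 0 0 -1 4 -0.4;0 0 0 0 -1 4 -0.4;0 0 0 0 -1 4 -0.4;0 0 0 0 -1 4 -0.4;0 0 0 0 -1 -15 -0.4;0 0 0 0 -1 -50 -0.4"

```text
time: 12.3
eef_pos: [0.5711, 0.1939, 0.0903]
tcp_rot: [0.588, 0.809, -0.001, -0.001]
contact_force: [1.2, -0.4, 0.0]
opening: 0.462
finger_force: 40.6
```

```bash
python3 - <<'E'
from h import *
plan([0.573,0.1945,0.17],yaw=92); plan([0.545,0.036,0.17],yaw=92)
E
```

```text
plan [-0.22, -0.0, 15.95] [0.0, 1.7, -79.7] yaw0 107.95
plan [-0.22, -0.0, 15.95] [-142.1, -73.8, -79.5] yaw0 107.95
```

>>> send_rows:
  rows: "0 0 0 0 0 -50 -0.4;0 0 5 -20 -11 -80 -0.4;0 0 16 -80 -42 -80 -0.4;0 0 16 -142 -74 -80 -0.4;0 0 16 -142 -74 -80 -0.4;0 0 16 -142 -74 -80 -0.4;0 0 16 -142 -74 -80 -0.4"

```text
time: 13.18
eef_pos: [0.546, 0.0373, 0.171]
tcp_rot: [0.695, 0.719, 0.0, 0.0]
contact_force: [-0.3, 0.2, -0.6]
opening: 0.463
finger_force: 40.5
```

```bash
python3 - <<'E'
from h import *
plan([0.546,0.035,0.054],yaw=92)
p=shot("wrist","w5.png"); 
for n in ("sleeve_short","sleeve_chipped","bin"): print(n,[(round(d["p"],2),world(p,d["position"]).round(3)) for d in ctrl.look_for(p,n)])
E
```

```text
plan [0.03, -0.02, 0.02] [-2.4, -0.1, 117.0] yaw0 92.02
sleeve_short [(0.63, array([ 0.549, -0.03 ,  0.038]))]
sleeve_chipped [(0.85, array([0.545, 0.029, 0.171]))]
bin [(0.91, array([0.547, 0.029, 0.008]))]
```

View pics/w5.png

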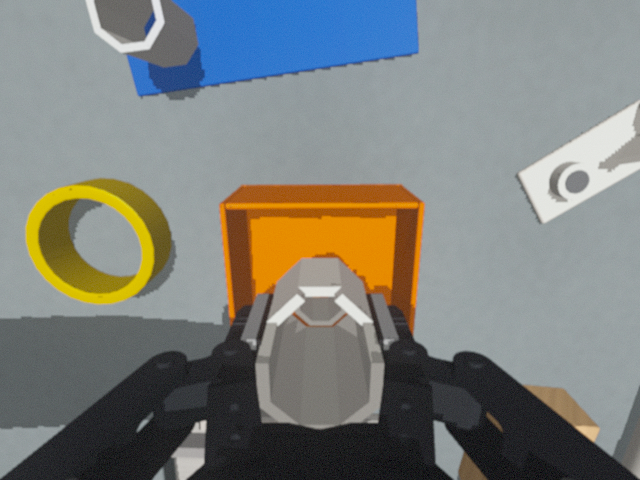

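The chipped sleeve is held over the bin, and the bin's near-mat rim runs along row 204, columns 221-422. Both sleeves fit side by side.

>>> send_rows:
  rows: "0 0 0 -1 0 40 -0.4;0 0 0 -1 0 80 -0.4;0 0 0 -1 0 105 -0.4;0 0 0 -1 0 117 -0.4;0 0 0 -1 0 117 -0.4;0 0 0 -1 0 117 0.35;0 0 0 -1 0 117 0.35;0 0 0 -1 0 117 0.35"

```text
time: 14.38
eef_pos: [0.5464, 0.0352, 0.0546]
tcp_rot: [0.695, 0.719, 0.001, 0.001]
contact_force: [-0.2, -0.5, 0.4]
opening: 0.674
finger_force: 0.0
```

>>> send_rows:
  rows: "0 0 0 0 0 -45 0.35;0 0 0 0 0 -108 0.35;0 0 0 0 0 -150 1;0 0 0 0 0 -150 1;0 0 0 0 0 -150 1"

```text
time: 15.0
eef_pos: [0.5452, 0.0353, 0.2031]
tcp_rot: [0.695, 0.719, -0.0, -0.0]
contact_force: [-0.4, -0.4, -1.6]
opening: 1.001
finger_force: 0.0
```

```bash
python3 - <<'E'
from h import *
p=shot("wrist","w6.png"); 
for n in ("sleeve_short","sleeve_chipped"): print(n,[(round(d["p"],2),world(p,d["position"]).round(3)) for d in ctrl.look_for(p,n)])
plan([0.42,-0.22,0.22],yaw=89)
a=cv2.imread('pics/w6.png');p=shot("top","top1.png");b=cv2.imread('pics/top1.png')
cv2.imwrite('pics/c6.png',np.hstack([cv2.resize(a,(400,300)),cv2.resize(b[200:320,215:375],(400,300))]))
E
```

```text
sleeve_short [(0.8, array([ 0.548, -0.02 ,  0.042]))]
sleeve_chipped [(0.96, array([0.546, 0.031, 0.04 ])), (0.74, array([0.373, 0.023, 0.034]))]
plan [-0.23, -0.03, 2.95] [-251.0, -133.3, -18.1] yaw0 91.95
```

View pics/c6.png

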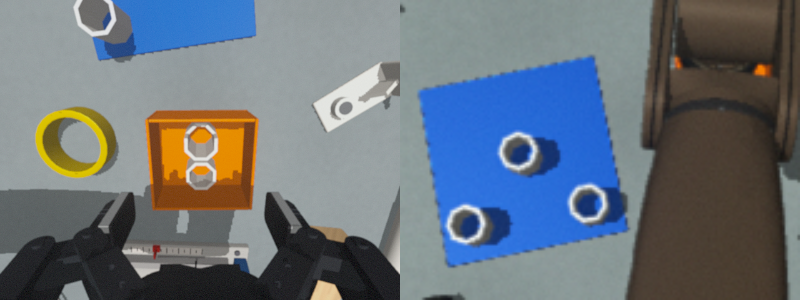

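Both faulty sleeves stand in the bin, at c6 (200,142) and (200,177), and the three good ones are untouched. Next is the jig.

```bash
python3 - <<'E'
from h import *
plan([0.546,-0.2314,0.15],yaw=89.2)
E
```

```text
plan [-0.21, -0.03, 2.75] [-266.7, -7.6, 51.5] yaw0 91.95
```

>>> send_rows:
  rows: "0 0 2.8 -266 -8 52 0.6;0 0 2.8 -266 -8 52 0.6;0 0 2.8 -266 -8 52 0.6;0 0 2.8 -266 -8 52 0.6;0 0 2.8 -266 -8 52 0.6;0 0 2.8 -266 -8 52 0.6;0 0 2.8 -266 -8 52 0.6;0 0 2.8 -266 -8 52 0.6"

```text
time: 16.2
eef_pos: [0.5472, -0.2291, 0.152]
tcp_rot: [0.712, 0.703, 0.0, 0.0]
contact_force: [-0.5, 0.1, 0.9]
opening: 0.799
finger_force: 0.0
```

```bash
cat > m.py <<'E'
from h import *
def meas(f,z=.0335):
    p=shot("wrist",f); c=p["color"].astype(int)
    red=((c[:,:,0]>110)&(c[:,:,1]<70)&(c[:,:,2]<70)).astype(np.uint8)
    n,l,st,ce=cv2.connectedComponentsWithStats(red)
    for i in range(1,n):
        if st[i,4]>8: print("red",st[i].tolist(),ce[i].round(1),atz(p,*ce[i],z).round(4))
    return p
E
python3 - <<'E'
from m import *
p=meas("w7.png")
s=ctrl.get_state();print(s["time"],s["eef_pos"])
plan([0.546,-0.2314,0.079],yaw=89.2)
C=np.array([.5162,-.231]);
for n,w in (("pointer",[.5469,-.1755,.0335]),("mark",[.4808,-.1654,.028]),("bar",[.5462,-.2314,.091])): print(n,proj(p,w).round(1))
u,v=proj(p,[.5469,-.172,.0335]).round().astype(int)
g=p["color"].astype(int).mean(2)
for r in range(v-24,v+25,4): print(r,g[r,u-14:u+15].astype(int).tolist())
c=p["color"].astype(int); print(u)
b=(c.max(2)<50).astype(np.uint8); n,l,st,ce=cv2.connectedComponentsWithStats(b)
for i in range(1,n):
    if st[i,4]>30: print("dark",st[i].tolist(),ce[i].round(1),atz(p,*ce[i],.091).round(4))
E
```

```text
red [211, 138, 6, 14, 58] [213.4 144.1] [ 0.481  -0.1628  0.0335]
red [218, 138, 9, 12, 77] [221.7 143.3] [ 0.4863 -0.1624  0.0335]
red [6, 323, 70, 86, 2537] [ 41.7 364.2] [ 0.3289 -0.3283  0.0335]
16.25 [ 0.5472169  -0.22929839  0.15212441]
plan [0.03, 0.01, 0.08] [-2.1, -1.2, 73.1] yaw0 89.28
pointer [316.7 162.9]
mark [215.9 147.6]
bar [316.3 278.5]
133 [175, 175, 171, 173, 173, 175, 173, 174, 172, 175, 174, 175, 173, 173, 175, 172, 173, 174, 172, 172, 172, 171, 173, 173, 173, 174, 172, 173, 173]
137 [182, 182, 181, 183, 181, 181, 180, 181, 180, 182, 183, 180, 181, 181, 183, 182, 181, 182, 185, 181, 181, 184, 180, 182, 182, 183, 184, 181, 183]
141 [223, 222, 224, 222, 224, 224, 223, 224, 221, 220, 221, 220, 222, 220, 221, 222, 224, 222, 223, 219, 217, 219, 217, 219, 219, 219, 216, 215, 208]
145 [212, 232, 236, 235, 235, 233, 235, 236, 234, 235, 236, 235, 236, 235, 236, 236, 236, 235, 235, 235, 236, 235, 233, 235, 236, 234, 221, 173, 157]
149 [206, 231, 236, 235, 236, 235, 234, 236, 234, 236, 235, 233, 214, 176, 192, 227, 237, 236, 236, 235, 236, 235, 235, 236, 236, 234, 218, 169,
[... 765 characters left out ...]
188, 187, 188, 191, 187, 188, 188, 175, 133, 91, 73, 85, 136, 181, 191, 189, 187, 187, 190, 188, 189, 189, 187, 189, 190, 188]
177 [186, 187, 188, 187, 185, 187, 185, 186, 189, 187, 175, 141, 93, 72, 87, 134, 179, 187, 188, 187, 187, 189, 187, 188, 187, 188, 188, 189, 188]
181 [187, 185, 185, 185, 186, 186, 186, 185, 189, 187, 177, 142, 92, 73, 88, 139, 178, 186, 188, 188, 187, 185, 186, 187, 187, 184, 187, 186, 190]
317
dark [388, 278, 10, 13, 52] [392.1 284.4] [ 0.5879 -0.2355  0.091 ]
dark [306, 299, 22, 22, 299] [315.8 311.8] [ 0.5456 -0.252   0.091 ]
dark [0, 301, 640, 179, 48876] [313.1 425. ] [ 0.5426 -0.333   0.091 ]
dark [430, 314, 14, 11, 43] [436.9 320. ] [ 0.6145 -0.2581  0.091 ]
```

>>> send_rows:
  rows: "0 0 0 -1 -1 20 0.6;0 0 0 -1 -1 40 0.6;0 0 0 -1 -1 58 0.6;0 0 0 -1 -1 73 0.6;0 0 0 -1 -1 73 0.6;0 0 0 -1 -1 73 0.6"

```text
time: 17.0
eef_pos: [0.5462, -0.2321, 0.0791]
tcp_rot: [0.712, 0.702, 0.0, 0.0]
contact_force: [-0.6, 0.7, -0.3]
opening: 0.804
finger_force: 0.0
```

```bash
python3 - <<'E'
from m import *
s=ctrl.get_state();print(s["time"],s["eef_pos"],s["contact_force"])
plan([0.546,-0.2314,0.079],yaw=89.2)
p=meas("w8.png")
g=p["color"].astype(int).mean(2)
u,v=proj(p,[.5469,-.180,.0335]).round().astype(int)
print(u,v,[atz(p,u-30+int(np.argmin(g[r,u-30:u+30])),r,.0335).round(4).tolist() for r in range(v-8,v+9,4)])
E
```

```text
17.0 [ 0.54623375 -0.2321362   0.07906278] [-0.56471525  0.71516434 -0.26125161]
plan [0.04, 0.02, -0.05] [0.7, -0.2, 0.1] yaw0 89.15
red [164, 137, 21, 22, 254] [173.7 146.7] [ 0.4833 -0.1624  0.0335]
red [186, 138, 8, 18, 50] [190.9 145.7] [ 0.4909 -0.1621  0.0335]
red [0, 447, 6, 15, 56] [  1.8 454. ] [ 0.3549 -0.3395  0.0335]
318 184 [[0.5467, -0.1763, 0.0335], [0.5462, -0.1782, 0.0335], [0.5467, -0.18, 0.0335], [0.5462, -0.1818, 0.0335], [0.5466, -0.1837, 0.0335]]
```

>>> send_rows:
  rows: "0 0 0 0 0 0 -1;0 0 0 0 0 0 -1;0 0 0 0 0 0 -1;0 0 0 0 0 0 -1;0 0 0 0 0 0 -1;0 0 0 0 0 0 -1;0 0 0 0 0 0 -1;0 0 0 0 0 0 -1"
  grip_force: 80

```text
time: 18.05
eef_pos: [0.5454, -0.2319, 0.0792]
tcp_rot: [0.712, 0.702, -0.001, -0.001]
contact_force: [-4.6, 0.7, 5.2]
opening: 0.152
finger_force: 80.1
```

>>> send_rows:
  rows: "0 0 0 0 -5 0 -1;0 0 0 0 -15 0 -1;0 0 0 0 -25 0 -1;0 0 0 0 -35 0 -1;0 0 0 0 -45 0 -1;0 0 0 0 -55 0 -1;0 0 0 0 -60 0 -1;0 0 0 0 -60 0 -1"

```text
time: 19.05
eef_pos: [0.4892, -0.2315, 0.0793]
tcp_rot: [0.712, 0.702, 0.003, 0.005]
contact_force: [13.5, -1.0, -6.3]
opening: 0.151
finger_force: 78.8
```

```bash
python3 - <<'E'
from m import *
s=ctrl.get_state();print(s["time"],s["eef_pos"],s["contact_force"],s["dq"])
p=meas("w9.png")
g=p["color"].astype(int).mean(2); c=p["color"].astype(int)
w=[s["eef_pos"][0]+.0008,-.180,.0335]
u,v=proj(p,w).round().astype(int)
print(u,v,[atz(p,u-30+int(np.argmin(g[r,u-30:u+30])),r,.0335).round(4).tolist() for r in range(v-8,v+9,4)])
for r in range(132,172,3): print(r,c[r,280:340,0].tolist()); print("   g",c[r,280:340,1].tolist())
E
```

```text
19.05 [ 0.48918145 -0.23147683  0.07927939] [13.50705849 -0.97874475 -6.32418328] [ 0.00175764  0.00450561 -0.00555269  0.00048509  0.00215605  0.0008913 ]
red [294, 137, 7, 21, 41] [296.7 145.6] [ 0.4813 -0.1622  0.0335]
red [0, 379, 72, 80, 2778] [ 34.2 419.6] [ 0.3257 -0.3121  0.0335]
317 185 [[0.491, -0.1763, 0.0335], [0.4901, -0.1781, 0.0335], [0.4905, -0.1799, 0.0335], [0.49, -0.1818, 0.0335], [0.49, -0.1836, 0.0335]]
132 [171, 169, 170, 168, 171, 167, 166, 170, 168, 169, 171, 168, 168, 168, 170, 173, 172, 171, 171, 170, 170, 168, 168, 168, 167, 169, 168, 170, 168, 169, 171, 171, 166, 170, 170, 170, 171, 169, 171, 167, 169, 168, 168, 168, 168, 169, 167, 163, 169, 167, 170, 165, 167, 170, 168, 170, 171, 170, 169, 170]
   g [178, 175, 176, 177, 178, 177, 175, 179, 179, 177, 179, 177, 175, 176, 179, 180, 179, 177, 180, 177, 178, 175, 177, 178, 176, 179, 178, 180, 177, 177, 179, 179, 175, 177, 177, 176, 178, 176, 177, 175, 177, 177, 175, 177, 175, 176, 178, 173, 176, 176, 178, 174, 175, 177, 175, 178, 177, 177, 176, 176]
135 [165, 174, 191, 197, 197, 196, 198, 194, 195, 194, 178, 1
[... 7020 characters left out ...]
5, 181, 225, 234, 233, 233, 234, 225, 205, 193, 206, 226, 233, 233, 231, 231, 232, 230, 232, 233]
171 [226, 227, 229, 227, 228, 227, 228, 228, 225, 228, 227, 229, 228, 228, 228, 227, 225, 224, 224, 225, 227, 226, 226, 225, 225, 227, 225, 226, 224, 224, 224, 226, 223, 225, 210, 153, 90, 76, 82, 81, 118, 178, 220, 228, 227, 227, 227, 228, 227, 226, 225, 222, 224, 223, 225, 222, 223, 224, 224, 224]
   g [220, 222, 223, 222, 223, 221, 222, 224, 219, 222, 223, 225, 222, 224, 222, 223, 221, 218, 221, 220, 223, 222, 222, 220, 220, 222, 221, 220, 219, 220, 220, 220, 219, 220, 206, 150, 85, 71, 76, 78, 113, 172, 213, 223, 223, 222, 221, 223, 222, 221, 220, 218, 219, 218, 220, 217, 218, 218, 219, 219]
```

>>> send_rows:
  rows: "0 0 0 0 -4 0 -1;0 0 0 0 -8 0 -1;0 0 0 0 -10 0 -1;0 0 0 0 -10 0 -1;0 0 0 0 -10 0 -1;0 0 0 0 -10 0 -1"

```text
time: 19.85
eef_pos: [0.4797, -0.2314, 0.0793]
tcp_rot: [0.712, 0.702, 0.003, 0.005]
contact_force: [14.9, -0.0, -5.9]
opening: 0.154
finger_force: 78.8
```

```bash
python3 - <<'E'
from m import *
s=ctrl.get_state();print(s["time"],s["eef_pos"],s["contact_force"])
p=meas("w10.png"); c=p["color"].astype(int)
for r in (141,148,153,155,157,159,161): print(r,"r",c[r,296:340,0].tolist()); print("   g",c[r,296:340,1].tolist())
for r in (166,172,178,182): print(r,"g",c[r,300:335,1].tolist())
print(atz(p,319,157,.0335)-atz(p,309,157,.0335), atz(p,318,157,.0335), atz(p,318,180,.0335))
E
```

```text
19.85 [ 0.47971442 -0.23136275  0.0792839 ] [14.89239247 -0.043814   -5.93272387]
red [312, 137, 7, 3, 10] [314.7 137.6] [ 0.4799 -0.1588  0.0335]
red [318, 150, 7, 5, 10] [320.8 152.1] [ 0.4826 -0.1651  0.0335]
red [14, 380, 68, 72, 2378] [ 46.3 416.3] [ 0.3237 -0.3098  0.0335]
141 r [208, 207, 207, 208, 208, 215, 226, 228, 228, 229, 229, 229, 229, 229, 229, 228, 229, 228, 229, 228, 228, 227, 229, 228, 229, 228, 229, 228, 230, 227, 221, 211, 206, 206, 205, 206, 205, 204, 207, 209, 211, 209, 211, 209]
   g [206, 204, 206, 205, 205, 190, 136, 80, 69, 73, 73, 77, 72, 78, 73, 73, 74, 74, 74, 69, 75, 62, 77, 73, 72, 70, 72, 69, 77, 102, 158, 195, 205, 205, 203, 202, 202, 202, 204, 207, 209, 209, 206, 206]
148 r [236, 237, 236, 237, 238, 231, 222, 222, 227, 229, 228, 228, 227, 229, 227, 228, 228, 227, 227, 228, 228, 227, 226, 228, 227, 227, 228, 227, 226, 230, 231, 238, 238, 238, 237, 240, 239, 238, 240, 237, 237, 239, 238, 237]
   g [232, 232, 231, 231, 233, 218, 162, 82, 65, 73, 75, 72, 71, 75, 74, 69, 72, 69, 75, 78, 74, 68, 72, 69, 74, 72, 73, 69, 70, 120, 183, 225, 234, 231, 233, 232
[... 2390 characters left out ...]
229, 230, 229, 229, 230, 228, 228, 229, 229]
172 g [211, 213, 212, 211, 214, 213, 210, 212, 212, 213, 212, 211, 215, 212, 198, 144, 81, 69, 75, 80, 107, 165, 206, 214, 214, 212, 210, 209, 211, 209, 209, 209, 210, 210, 211]
178 g [196, 191, 193, 193, 193, 193, 194, 193, 192, 192, 193, 192, 192, 192, 176, 137, 86, 78, 77, 73, 80, 112, 159, 188, 197, 196, 192, 187, 188, 188, 186, 187, 185, 187, 190]
182 g [124, 121, 121, 121, 120, 124, 123, 125, 122, 125, 120, 120, 125, 122, 117, 94, 73, 71, 69, 73, 78, 95, 117, 124, 124, 124, 123, 119, 125, 123, 125, 123, 124, 124, 126]
[ 4.48541388e-03 -7.28848886e-05  0.00000000e+00] [ 0.48126791 -0.1672437   0.0335    ] [ 0.48109895 -0.17755884  0.0335    ]
```

>>> send_rows:
  rows: "0 0 0 0 -1 0 -1;0 0 0 0 -2 0 -1;0 0 0 0 -2 0 -1;0 0 0 0 -2 0 -1;0 0 0 0 -2 0 -1;0 0 0 0 -2 0 -1;0 0 0 0 -2 0 -1"

```text
time: 20.78
eef_pos: [0.4779, -0.2314, 0.0793]
tcp_rot: [0.712, 0.702, 0.003, 0.005]
contact_force: [16.1, -0.7, -7.3]
opening: 0.148
finger_force: 78.8
```

```bash
python3 - <<'E'
from m import *
s=ctrl.get_state();print(s["time"],s["eef_pos"],s["contact_force"],s["opening"],s["dq"])
p=shot("wrist","w11.png"); c=p["color"].astype(int)
for r in (155,156,157,158,159,160): print(r,"r",c[r,304:332,0].tolist()); print("   g",c[r,304:332,1].tolist())
for r in (166,168,172): print(r,"g",c[r,304:332,1].tolist())
E
```

```text
20.775 [ 0.47787644 -0.23136704  0.07928172] [16.14031307 -0.70930125 -7.26368571] 0.14765961882299444 [-9.64367737e-04 -2.41895225e-05  1.20315023e-03  1.64333938e-04
  1.37244094e-03 -4.30963365e-04]
155 r [237, 232, 227, 223, 224, 224, 224, 221, 222, 222, 224, 227, 227, 228, 228, 225, 225, 226, 224, 223, 222, 223, 222, 222, 223, 228, 215, 163]
   g [231, 214, 160, 89, 78, 81, 82, 71, 70, 77, 79, 76, 70, 69, 73, 67, 67, 80, 90, 94, 94, 99, 98, 100, 111, 146, 153, 125]
156 r [235, 227, 214, 206, 206, 208, 206, 196, 193, 201, 212, 223, 229, 227, 230, 226, 226, 216, 207, 203, 208, 212, 215, 216, 223, 229, 218, 164]
   g [229, 214, 166, 119, 116, 118, 108, 83, 79, 94, 98, 84, 79, 73, 72, 68, 73, 97, 121, 129, 143, 159, 165, 167, 176, 192, 190, 143]
157 r [235, 227, 209, 198, 199, 196, 186, 162, 152, 176, 203, 220, 226, 228, 227, 228, 226, 215, 202, 196, 204, 217, 224, 224, 230, 234, 219, 165]
   g [230, 218, 190, 170, 172, 168, 158, 117, 103, 132, 146, 118, 78, 72, 66, 72, 86, 126, 164, 180, 189, 206, 212, 212, 219, 222, 211, 155]
158 r [236, 230, 222, 214, 217, 215, 200, 153, 134, 179
[... 548 characters left out ...]
 236, 237, 236, 220, 171, 137, 191, 228, 236, 233, 223, 203, 191, 193, 211, 232, 238, 239, 239, 237, 238, 240, 236, 220, 162]
   g [230, 230, 231, 230, 231, 229, 214, 165, 134, 187, 218, 215, 211, 194, 161, 139, 144, 189, 224, 234, 234, 233, 232, 233, 234, 230, 214, 157]
166 g [229, 230, 228, 230, 229, 228, 212, 164, 120, 168, 194, 155, 91, 74, 73, 75, 109, 177, 222, 232, 231, 231, 232, 230, 230, 230, 229, 228]
168 g [230, 228, 228, 230, 229, 229, 221, 194, 178, 193, 204, 155, 88, 71, 77, 77, 108, 179, 224, 232, 230, 231, 230, 229, 230, 230, 230, 228]
172 g [213, 213, 211, 212, 211, 215, 213, 212, 214, 214, 200, 142, 87, 74, 76, 75, 106, 163, 203, 214, 213, 211, 213, 211, 210, 211, 211, 210]
```

Pointer (columns 315.1-320.6) and blade (315.0-320.8) line up. I'll let it settle briefly and check it holds.

>>> send_rows:
  rows: "0 0 0 0 0 0 -1;0 0 0 0 0 0 -1;0 0 0 0 0 0 -1;0 0 0 0 0 0 -1;0 0 0 0 0 0 -1;0 0 0 0 0 0 -1;0 0 0 0 0 0 -1;0 0 0 0 0 0 -1"

```text
time: 21.82
eef_pos: [0.4779, -0.2314, 0.0793]
tcp_rot: [0.712, 0.702, 0.003, 0.005]
contact_force: [15.1, -0.4, -6.6]
opening: 0.152
finger_force: 78.8
```

```bash
python3 - <<'E'
from m import *
p=shot("wrist"); c=p["color"].astype(int)
for r in (157,158,166,172): print(r,"g",c[r,312:324,1].tolist())
s=ctrl.get_state();print(s["eef_pos"],s["time"])
if abs(s["eef_pos"][0]-.47788)<.0006: print(ctrl.sign_off())
E
```

```text
157 g [100, 135, 145, 119, 77, 70, 76, 68, 87, 125, 163, 180]
158 g [126, 165, 184, 151, 103, 89, 73, 75, 96, 159, 204, 216]
166 g [122, 166, 195, 157, 89, 70, 74, 77, 109, 181, 223, 232]
172 g [213, 212, 196, 144, 79, 71, 74, 72, 104, 165, 205, 213]
[ 0.47787288 -0.23135781  0.07929272] 21.875
the job is handed in; nothing more can be done
None
```

Both faulty sleeves are in the larger orange bin, and the gripper is holding the slide steady with its pointer at the red mark (within about 0.1 mm in the wrist camera); handed in at 21.9 s of the 67 s allowed.

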